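# Fit two amplifier parts from behind the bottles

### The job

On the blue parts tray two bottles stand in front of a copper coil and a red capacitor: first stand both bottles aside on the white foam pad. With both still waiting there, fit the coil and the capacitor, upright, on the amplifier board, each centred on its own marked pad (coil on the round copper one, capacitor lengthwise on the oblong red one). Only then stand each bottle back on the tray, centred on the disc of its cap's colour; never let a bottle fall over.

Things in the scene. Friction and masses are not known exactly. Their poses are not given: they have to be found in the camera images.
- bottle_yellow_center (a point): Brown bottle with a yellow cap: round, 52 mm diameter up to 68 mm above its foot, then a 38 mm cap, 90 mm high in all. Point at its centre, half-way up (45 mm above its foot); z up. About 0.16 kg. It starts on the yellow disc.
- bottle_green_center (a point): White bottle with a green cap, same shape and size as the brown one. Point at its centre, 45 mm above its foot; z up. It starts on the green disc.
- coil_center (a point): Copper coil, an upright solid cylinder 40 mm diameter, 30 mm high, white spot on top. Point at its centre, 15 mm above its foot; z up. About 0.1 kg. It starts on the tray in the row behind the bottles (about 60 mm further from the robot), behind one of them; the two parts stand about 100 mm apart.
- cap_center (a point): Red box-shaped film capacitor, 44 mm long (its x), 26 mm wide (its y), 32 mm high, two thin steel strips on top. Point at its centre, 16 mm above its foot; z up. About 0.06 kg. It starts on the tray behind the other bottle, its length roughly square to the row of bottles.
- home_yellow: Flat yellow disc, 60 mm diameter, 2 mm thick, fixed on the blue tray (a 200 x 210 mm slab, 5 mm thick, with only a 24 mm high lip along its far edge); home of the yellow-capped bottle. Origin at the centre of its underside, 5 mm above the table; z up. The discs' centres are 100 mm apart along the row, which is their y axis; x points to the tray's far side.
- home_green: Flat green disc, same size and height, fixed on the blue tray; home of the green-capped bottle. Origin at the centre of its underside. Small loose parts up to 15 mm high lie near the tray's lip.
- pad_coil: Round white pad with a copper-coloured middle, 52 mm diameter, 2 mm thick, on the brown circuit board in the low black chassis: the coil's place. Origin at the centre of its underside, 12 mm above the table (top at 14 mm). About 96 mm from the other pad. The chassis has a 45 mm high panel along its robot-side edge, about 105 mm from the pads' centres.
- pad_cap: Oblong white pad with a red middle, 58 mm long (its x) by 40 mm wide (its y), 2 mm thick, on the same board: the capacitor's place, length along the pad's length, either way round. Origin at the centre of its underside, 12 mm above the table. The board's other parts rise at most 14 mm above the board.
- foam: White foam pad, firm and fixed, 200 mm (its x) by 210 mm (its y), 8 mm thick, empty at the start: the side area for the bottles. Origin at the centre of its underside, on the table; z up.

How it is judged:
On the way, in this order (a step that is already met when the one before it is completed fails the run):
1. both bottles stand upright and at rest on the foam pad, released (x of bottle_yellow_center in the frame of foam between -0.085 and 0.085 m and y of bottle_yellow_center in the frame of foam between -0.09 and 0.09 m and z of bottle_yellow_center in the frame of foam between 0.045 and 0.06 m and angle between each of bottle_yellow_center, bottle_green_center's own z axis and vertical below 0.15 rad and linear speed of each of bottle_yellow, bottle_green below 0.03 m/s and x of bottle_green_center in the frame of foam between -0.085 and 0.085 m and y of bottle_green_center in the frame of foam between -0.09 and 0.09 m and z of bottle_green_center in the frame of foam between 0.045 and 0.06 m and contact force between the fingers and bottle_yellow below 0.1 N and contact force between the fingers and bottle_green below 0.1 N), for 0.2 s.
2. coil and capacitor are on their own pads, released, while both bottles still stand on the foam pad (horizontal distance between coil_center and pad_coil below 0.01 m and angle between each of coil_center, cap_center, bottle_yellow_center, bottle_green_center's own z axis and vertical below 0.15 rad and contact force between the fingers and coil below 0.1 N and z of coil_center in the frame of pad_coil between 0.011 and 0.023 m and linear speed of each of coil, cap, bottle_yellow, bottle_green below 0.03 m/s and horizontal distance between cap_center and pad_cap below 0.01 m and contact force between the fingers and cap below 0.1 N and z of cap_center in the frame of pad_cap between 0.012 and 0.024 m and angle between the x axis of cap_center and the x axis of pad_cap, either way round below 0.26 rad and x of bottle_yellow_center in the frame of foam between -0.085 and 0.085 m and y of bottle_yellow_center in the frame of foam between -0.09 and 0.09 m and z of bottle_yellow_center in the frame of foam between 0.045 and 0.06 m and x of bottle_green_center in the frame of foam between -0.085 and 0.085 m and y of bottle_green_center in the frame of foam between -0.09 and 0.09 m and z of bottle_green_center in the frame of foam between 0.045 and 0.06 m), for 0.2 s.
At the end, for the whole second after the job is handed in: Each bottle stands upright at rest on the disc of its cap's colour, centre within 12 mm; the coil and the capacitor stand upright at rest on their own pads, centres within 10 mm, the capacitor's length within 15 degrees of the pad's; all released (horizontal distance between coil_center and pad_coil below 0.01 m and angle between each of coil_center, cap_center, bottle_yellow_center, bottle_green_center's own z axis and vertical below 0.15 rad and contact force between the fingers and coil below 0.1 N and z of coil_center in the frame of pad_coil between 0.011 and 0.023 m and linear speed of each of coil, cap, bottle_yellow, bottle_green below 0.03 m/s and horizontal distance between cap_center and pad_cap below 0.01 m and contact force between the fingers and cap below 0.1 N and z of cap_center in the frame of pad_cap between 0.012 and 0.024 m and angle between the x axis of cap_center and the x axis of pad_cap, either way round below 0.26 rad and horizontal distance between bottle_yellow_center and home_yellow below 0.012 m and z of bottle_yellow_center in the frame of home_yellow between 0.04 and 0.053 m and horizontal distance between bottle_green_center and home_green below 0.012 m and z of bottle_green_center in the frame of home_green between 0.04 and 0.053 m and contact force between the fingers and bottle_yellow below 0.1 N and contact force between the fingers and bottle_green below 0.1 N); the robot touches nothing.
It fails at once if a bottle falls over (angle between any of bottle_yellow_center, bottle_green_center's own z axis and vertical above 0.8 rad).
It also fails if it takes over 136 s, if anything falls off the work surface, if the arm or the gripper's body presses on something with over 40 N, if the wrist force passes 120 N, or if a joint passes its speed limit or range.

### The arm

A 6-joint arm with a two-finger parallel gripper is mounted at the origin on the work surface. World frame = base frame: x ahead of the robot, y to its left, z up, the work surface at z = 0. Lengths are in m, angles in rad, forces in N, time in s.
With the tool pointing down it reaches from about 0.375 to 0.975 m from the base axis. Payload 3.8 kg.
Tool frame: the origin (TCP) lies midway between the tips of the shut fingers; the grasp point (between the pads) lies 19 mm behind it; z points along the fingers, y is the line along which they close (so a half turn about z gives the same grasp; the last joint's range is limited). The gripper opens to 85 mm and grips with 20 to 120 N. Pads are 22 mm wide; open, the fingers measure 114 mm over their backs; the gripper's body (76 mm by 85 mm) begins 54 mm behind the grasp point. The pads swing forward as they close: fully open they stand 13 mm farther back than shut.
Start: joints at [1.159, 0.264, 1.604, -0, 1.274, -0.037], TCP at [0.247, 0.628, 0.231] pointing down, gripper open.
Joint ranges: [-2.63, 2.63], [-0.94, 2.18], [0.31, 2.57], [-1.31, 4.45], [0, 2.66], [-2.55, 2.55]. Speed limits (rad/s): [2.57, 2.57, 3.14, 3.14, 3.14, 3.14].

### API

Orientations are given as a rotation vector (axis times angle).
In Python, from workcell import read_state, vision, ticket gives the robot as it stands. The module is installed in compiled form; this text tells all that it offers.
- The arm moves only by the tool jog_arm, never from a script. Its arguments are lists of equal length, an entry for each row: "turn": the turn, a rotation vector about the tool's x, y, z in rad, a list of three; "delta_pos": the shift along the tool's x, y, z in m, a list of three; "gripper": the finger opening in m, from 0 to 0.0854. In form: {"turn": [[rx, ry, rz], ...], "delta_pos": [[dx, dy, dz], ...], "gripper": [gripper, ...]}. A call has 1 to 20 rows; each row shifts and turns the commanded pose from where the row before left it, along the tool's axes as they then stand; what a row does not reach is not made up. A row lasts 1/12 s, in which the tool goes at most 41.7 mm and 7.16 degrees, less where a joint would pass 70% of its speed; a pose out of reach is approached as far as the arm can. A call with a gripper value outside its range is refused whole. The fingers move at their own pace and stop on an object; "grip_force" is the grip in N (left out, the last holds). Time passes only in rows, so rows that do not move let the fingers close. It gives the time, the measured TCP pose, the force, the opening and the grip force at its end, in the units of the state.
- read_state(): the state, without advancing time (a new reading comes with each control period).
- vision.read_camera(name): name is "side" or "top"; returns the picture (400x640x3 uint8, red, green, blue); there is no depth.
- vision.calibration(name): a dict with "vfov" (degrees; the focal length in pixels is half the picture's height over the tangent of half this angle, whatever the lens; pixels are square), "cx", "cy" (the principal point, pixels), "R" (3x3) and "t" (3): a world point X has camera coordinates R X + t. Camera axes: x right, y down, z forward; pixel columns grow to the right and rows downward; lengths in m; the calibration is good to about 2 mm. A picture is of the moment at which its call begins. calibration takes no time and is no camera call.
- ticket.finish_job(): hands the job in; it is judged then, once.
The state is a dict: "time": time; "q": joint angles; "joint_vel": joint speeds; "joint_torque": joint torques, N m; "tool_pos": TCP position; "tcp_rot": TCP orientation; "wrist_force": force on the tool from outside, world axes, zero at the start; "torque": the same for the moment, N m; "width": opening from 0.0 (shut) to 1.0 (fully open); "grip_force": force on a finger pad.
Only numpy, scipy, OpenCV 4.12 (cv2) and the standard library are available. Lean on these libraries where they do the work, as an engineer would, in place of code of your own. Each camera call takes 0.05 s, during which the arm holds its last target. There are 200 camera calls.

## Working session

There is one attempt and no reset: what is moved stays moved. The work goes in short steps, Python scripts to look and compute and a tool call to move; the robot and the scene stay as the last step left them, time stands still between calls to the robot, and variables do not carry over. Pictures are saved under pics/ and viewed, at most 14 in all, crops included, and the job is handed in when it is done.

Besides the shell and the picture viewer there is one more tool, called after "Emit:" as name(argument=value, ...) on one line, values as JSON. jog_arm: Moves the arm, as the interface text tells. Its arguments: {"type":"object","properties":{"turn":{"type":"array","items":{"type":"array","items":{"type":"number"}}},"delta_pos":{"type":"array","items":{"type":"array","items":{"type":"number"}}},"gripper":{"type":"array","items":{"type":"number"}},"grip_force":{"type":"number"}},"required":["turn","delta_pos","gripper"]}

```bash
mkdir -p pics; python3 - <<'E'
from workcell import read_state, vision
import cv2
print(read_state())
for n in("top","side"):
    c=vision.calibration(n);print(n,c)
    im=vision.read_camera(n);cv2.imwrite(f"pics/{n}0.png",im[:,:,::-1])
E
```

```text
{'time': 0.0, 'q': array([ 1.15911167e+00,  2.64741177e-01,  1.60541194e+00,  2.50950749e-05,
        1.27368387e+00, -3.69093389e-02]), 'joint_vel': array([2.25016410e-05, 2.38468197e-03, 7.35706826e-04, 4.73412231e-04,
       1.63724771e-03, 4.57288884e-04]), 'joint_torque': array([-1.93961954e-03, -5.15110695e+01, -3.67311358e+01, -1.33119090e-05,
        1.30011037e-02, -5.63661928e-06]), 'tool_pos': array([0.24679461, 0.62746567, 0.2299496 ]), 'tcp_rot': array([-0.58517016, -3.08607929,  0.00342814]), 'wrist_force': array([ 0.49392989, -0.31450197,  0.40008463]), 'torque': array([-0.05008177,  0.01884919, -0.02091628]), 'grip_force': 0.0, 'width': 0.9967555930273719}
top {'vfov': 49.39335491008341, 'cx': 312.26192652395036, 'cy': 201.16065349021872, 'R': array([[-0.01092934, -0.99971109, -0.02140785],
       [-0.99440674,  0.01311556, -0.10480083],
       [ 0.10505133,  0.02014271, -0.99426279]]), 't': array([0.01293401, 0.48981238, 1.17086942])}
side {'vfov': 52.253549127137234, 'cx': 320.9547863280988, 'cy': 197.03740442074928, 'R': array([[ 0.79877624, -0.60162447, -0.00212585],
       [-0.40697945, -0.53773715, -0.73838099],
       [ 0.44308492,  0.59066636, -0.67438046]]), 't': array([-0.40674579,  0.22936858,  0.6413713 ])}
```

View pics/top0.png

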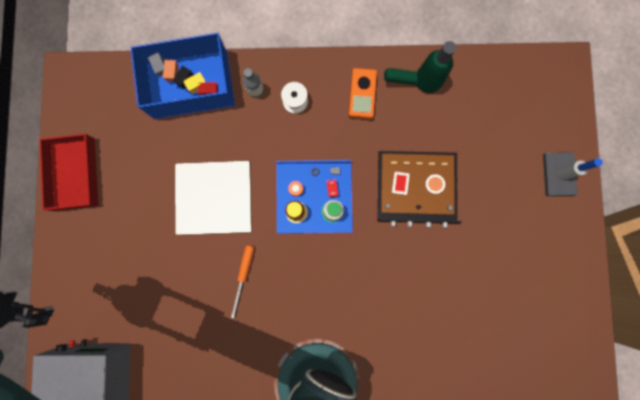

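View pics/side0.png

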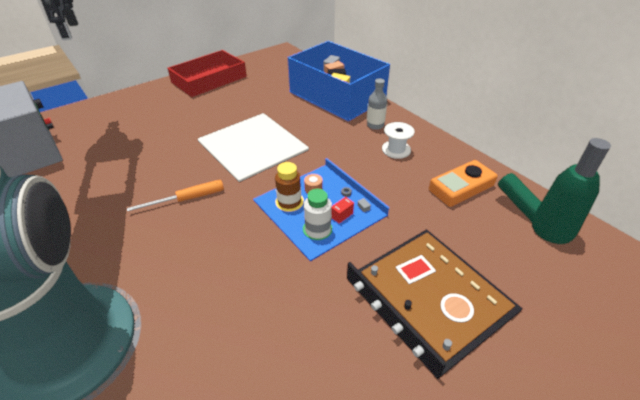

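```bash
cat > h.py <<'E'
import numpy as np, cv2
from workcell import read_state, vision
def ray(n,u,v,z):
    c=vision.calibration(n);f=200/np.tan(np.radians(c['vfov'])/2)
    d=c['R'].T@np.array([(u-c['cx'])/f,(v-c['cy'])/f,1]);o=-c['R'].T@c['t']
    return (o+d*(z-o[2])/d[2])
def pix(n,X):
    c=vision.calibration(n);f=200/np.tan(np.radians(c['vfov'])/2)
    p=c['R']@np.array(X)+c['t'];return np.array([c['cx']+f*p[0]/p[2],c['cy']+f*p[1]/p[2]])
def blobs(im,lo,hi,box,mn=15):
    "HSV blobs in box (u0,v0,u1,v1): list of contours, largest first"
    hsv=cv2.cvtColor(im,cv2.COLOR_RGB2HSV);u0,v0,u1,v1=box
    m=cv2.inRange(hsv,np.array(lo),np.array(hi));k=np.zeros_like(m);k[v0:v1,u0:u1]=m[v0:v1,u0:u1]
    cs,_=cv2.findContours(k,cv2.RETR_EXTERNAL,cv2.CHAIN_APPROX_NONE)
    return sorted([c for c in cs if cv2.contourArea(c)>mn],key=cv2.contourArea,reverse=True)
E
python3 - <<'E'
from h import *
im={n:cv2.imread(f'pics/{n}0.png')[:,:,::-1].copy() for n in('top','side')}
R=dict(
 foam=('top',[0,0,170],[180,60,255],(165,150,262,245),.008),
 tray=('top',[105,120,60],[125,255,255],(265,150,362,245),.005),
 ycap=('top',[22,120,80],[35,255,255],(275,190,320,230),.097),
 gcap=('top',[40,80,40],[85,255,255],(315,190,355,230),.097),
 coil=('top',[0,60,100],[20,200,255],(280,170,308,200),.035),
 cap=('top',[170,120,80],[180,255,255],(315,170,350,200),.037),
 cap2=('top',[0,170,80],[5,255,255],(315,170,350,200),.037),
 pcap=('top',[170,120,80],[180,255,255],(385,165,415,200),.014),
 padw=('top',[0,0,150],[180,90,255],(385,165,450,200),.014),
 board=('top',[5,100,60],[20,255,255],(378,150,460,225),.012))
for k,(n,lo,hi,b,z) in R.items():
    for c in blobs(im[n],lo,hi,b)[:3]:
        (u,v),(w,h),a=cv2.minAreaRect(c)
        M=cv2.moments(c);bx=cv2.boxPoints(((u,v),(w,h),a))
        P=np.array([ray(n,*p,z)[:2] for p in bx])
        e=[P[1]-P[0],P[2]-P[1]];L=[np.linalg.norm(x) for x in e];l=e[int(np.argmax(L))]
        print(k,cv2.contourArea(c),'rect',ray(n,u,v,z)[:2].round(4),'mom',ray(n,M['m10']/M['m00'],M['m01']/M['m00'],z)[:2].round(4),np.round(L,3),'ang',np.degrees(np.arctan2(l[1],l[0])).round(1))
t=cv2.resize(im['top'][145:240,265:465],None,fx=4,fy=4,interpolation=cv2.INTER_CUBIC)
cv2.imwrite('pics/crop1.png',t[:,:,::-1])
E
```

```text
foam 5261.5 rect [0.5059 0.2891] mom [0.5056 0.2883] [0.216 0.204] ang -89.3
tray 5180.5 rect [0.5052 0.0024] mom [0.5053 0.0033] [0.209 0.2  ] ang -90.9
ycap 175.5 rect [0.4614 0.0517] mom [0.4621 0.0524] [0.039 0.039] ang 179.5
gcap 125.0 rect [ 0.4627 -0.049 ] mom [ 0.4624 -0.0493] [0.033 0.033] ang -45.6
coil 130.5 rect [0.5245 0.0524] mom [0.5249 0.0525] [0.036 0.036] ang 179.5
cap 112.0 rect [ 0.5228 -0.0489] mom [ 0.5234 -0.0481] [0.025 0.041] ang 179.0
cap2 41.0 rect [ 0.5229 -0.0479] mom [ 0.5256 -0.0475] [0.017 0.032] ang -172.9
padw 324.5 rect [ 0.5394 -0.2383] mom [ 0.5394 -0.2382] [0.063 0.045] ang -9.7
padw 299.5 rect [ 0.5353 -0.3345] mom [ 0.5357 -0.3339] [0.054 0.054] ang -137.1
board 4359.5 rect [ 0.5369 -0.286 ] mom [ 0.5372 -0.2861] [0.204 0.171] ang -90.9
board 229.0 rect [ 0.5327 -0.2886] mom [ 0.5693 -0.3696] [0.226 0.196] ang -90.9
board 33.0 rect [ 0.431  -0.1887] mom [ 0.4296 -0.1883] [0.011 0.03 ] ang -90.7
```

View pics/crop1.png

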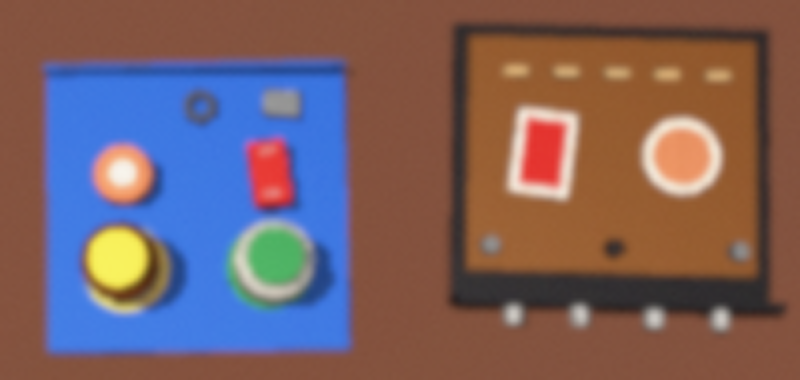

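The crop shows the coil at about (295,188) px, the capacitor at (333,188), the caps at (294,210) and (334,208), and the board pads at (401,183) and (435,184). The capacitor is yawed slightly one way and its pad the other way.

Emit:
jog_arm(turn=[[0, 0, -0.124], [0, 0, -0.124], [0, 0, -0.124], [0, 0, 0], [0, 0, 0], [0, 0, 0], [0, 0, 0], [0, 0, 0], [0, 0, 0], [0, 0, 0], [0, 0, 0], [0, 0, 0], [0, 0, 0], [0, 0, 0], [0, 0, 0], [0, 0, 0], [0, 0, 0], [0, 0, 0], [0, 0, 0], [0, 0, 0]], delta_pos=[[0, 0, 0.02], [0, 0, 0.02], [0, 0, 0.02], [-0.0127, -0.034, 0], [-0.0127, -0.034, 0], [-0.0127, -0.034, 0], [-0.0127, -0.034, 0], [-0.0127, -0.034, 0], [-0.0127, -0.034, 0], [-0.0127, -0.034, 0], [-0.0127, -0.034, 0], [-0.0127, -0.034, 0], [-0.0127, -0.034, 0], [-0.0127, -0.034, 0], [-0.0127, -0.034, 0], [-0.0127, -0.034, 0], [-0.0127, -0.034, 0], [-0.0127, -0.034, 0], [-0.0127, -0.034, 0], [-0.0127, -0.034, 0]], gripper=[0.0854, 0.0854, 0.0854, 0.0854, 0.0854, 0.0854, 0.0854, 0.0854, 0.0854, 0.0854, 0.0854, 0.0854, 0.0854, 0.0854, 0.0854, 0.0854, 0.0854, 0.0854, 0.0854, 0.0854], grip_force=60)

```text
time: 1.77
tool_pos: [0.4613, 0.0477, 0.1711]
tcp_rot: [-0.005, -3.142, -0.0]
wrist_force: [0.7, -0.6, 0.8]
width: 0.998
grip_force: 0.0
```

```bash
python3 - <<'E'
from h import *
from scipy.spatial.transform import Rotation as R
s=read_state();print(s['time'],s['tool_pos'],R.from_rotvec(s['tcp_rot']).as_matrix().round(3).tolist())
im=cv2.imread('pics/side0.png')[:,:,::-1].copy()
for k,lo,hi,b,z in(('y',[22,120,80],[35,255,255],(270,155,305,185),.097),('g',[40,80,30],[85,255,255],(300,185,335,215),.097),('coil',[0,40,100],[25,230,255],(302,172,326,190),.035),('pads',[0,0,150],[180,90,255],(385,245,480,330),.014)):
  for c in blobs(im,lo,hi,b)[:2]:
    (u,v),wh,a=cv2.minAreaRect(c); M=cv2.moments(c)
    print(k,(round(u),round(v)),np.round(wh),cv2.boundingRect(c),ray('side',M['m10']/M['m00'],M['m01']/M['m00'],z).round(4))
print(pix('side',[.462,.052,.097]),pix('side',[.4625,-.049,.097]),pix('side',[.5245,.0524,.035]))
E
```

```text
1.7667 [0.46131755 0.04774449 0.17110267] [[-1.0, 0.003, -0.0], [0.003, 1.0, 0.0], [0.0, 0.0, -1.0]]
y (286, 170) [17. 19.] (277, 162, 20, 18) [0.4582 0.0447 0.097 ]
g (317, 198) [19. 18.] (308, 188, 19, 20) [ 0.4587 -0.0555  0.097 ]
coil (313, 182) [14. 16.] (305, 175, 17, 15) [0.5211 0.0455 0.035 ]
pads (457, 308) [35. 28.] (440, 293, 34, 30) [ 0.5359 -0.3359  0.014 ]
pads (415, 269) [23. 35.] (395, 255, 41, 29) [ 0.5396 -0.24    0.014 ]
[286.17644215 167.76747731] [316.59566559 194.79599167] [311.98267655 179.39929585]
```

Emit:
jog_arm(turn=[[0, 0, 0], [0, 0, 0], [0, 0, 0], [0, 0, 0], [0, 0, 0], [0, 0, 0], [0, 0, 0], [0, 0, 0], [0, 0, 0], [0, 0, 0], [0, 0, 0], [0, 0, 0], [0, 0, 0], [0, 0, 0], [0, 0, 0], [0, 0, 0], [0, 0, 0]], delta_pos=[[-0.001, 0.0043, 0], [0, 0, 0], [0, 0, 0.025], [0, 0, 0.025], [0, 0, 0.025], [0, 0, 0.025], [0, 0, 0.025], [0, 0, 0.008], [0, 0, 0], [0, 0, 0], [0, 0, 0], [0, 0, 0], [0, 0, 0], [0, 0, 0], [0, 0, 0], [0, 0, 0], [0, 0, 0]], gripper=[0.0854, 0.0854, 0.0854, 0.0854, 0.0854, 0.0854, 0.0854, 0.0854, 0.0854, 0.03, 0.03, 0.03, 0.03, 0.03, 0.03, 0.03, 0.03])

```text
time: 3.18
tool_pos: [0.4645, 0.0541, 0.0404]
tcp_rot: [0.005, 3.137, 0.001]
wrist_force: [-0.2, 0.7, 7.1]
width: 0.591
grip_force: 63.1
```

Emit:
jog_arm(turn=[[0, 0, 0], [0, 0, 0], [0, 0, 0], [0, 0, 0], [0, 0, 0], [0, 0, 0], [0, 0, 0], [0, 0, 0], [0, 0, 0], [0, 0, 0], [0, 0, 0], [0, 0, 0], [0, 0, 0], [0, 0, 0], [0, 0, 0], [0, 0, 0], [0, 0, 0], [0, 0, 0], [0, 0, 0], [0, 0, 0]], delta_pos=[[0, 0, -0.005], [0, 0, -0.01], [0, 0, -0.015], [0, 0, -0.01], [-0.001, 0.008, 0], [-0.002, 0.014, 0], [-0.003, 0.022, 0], [-0.004, 0.026, 0], [-0.004, 0.026, 0], [-0.004, 0.026, 0], [-0.004, 0.026, 0], [-0.004, 0.026, 0], [-0.004, 0.026, 0], [-0.004, 0.026, 0], [-0.003, 0.026, 0], [-0.002, 0.02, 0], [-0.002, 0.014, 0], [0, 0.008, 0], [0, 0, 0], [0, 0, 0]], gripper=[0.03, 0.03, 0.03, 0.03, 0.03, 0.03, 0.03, 0.03, 0.03, 0.03, 0.03, 0.03, 0.03, 0.03, 0.03, 0.03, 0.03, 0.03, 0.03, 0.03])

```text
time: 4.85
tool_pos: [0.5037, 0.3473, 0.0778]
tcp_rot: [-0.003, -3.141, 0.002]
wrist_force: [0.6, 0.2, -1.3]
width: 0.591
grip_force: 62.5
```

```bash
python3 - <<'E'
from h import *
s=read_state();print(s['tool_pos'],s['width'],s['wrist_force'])
im=vision.read_camera('side');cv2.imwrite('pics/s1.png',im[:,:,::-1])
E
```

```text
[0.50372577 0.34733024 0.07783924] 0.5910101380854623 [ 0.63650122  0.15917242 -1.26764807]
```

View pics/s1.png

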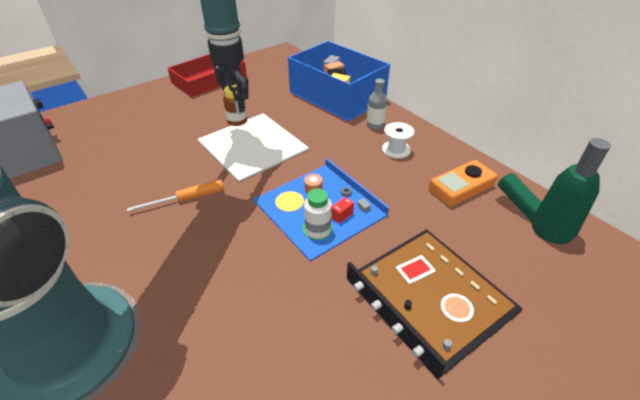

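Emit:
jog_arm(turn=[[0, 0, 0], [0, 0, 0], [0, 0, 0], [0, 0, 0], [0, 0, 0], [0, 0, 0], [0, 0, 0]], delta_pos=[[0, 0, 0.01], [0, 0, 0.012], [0, 0, 0.008], [0, 0, 0.004], [0, 0, 0.002], [0, 0, 0], [0, 0, 0]], gripper=[0.03, 0.03, 0.03, 0.03, 0.03, 0.03, 0.03])

```text
time: 5.48
tool_pos: [0.5041, 0.3473, 0.0417]
tcp_rot: [-0.005, -3.141, 0.001]
wrist_force: [0.1, -0.6, -1.1]
width: 0.59
grip_force: 62.5
```

Emit:
jog_arm(turn=[[0, 0, 0], [0, 0, 0], [0, 0, 0]], delta_pos=[[0, 0, 0.001], [0, 0, 0.001], [0, 0, 0]], gripper=[0.03, 0.03, 0.03])

```text
time: 5.73
tool_pos: [0.5043, 0.3476, 0.0415]
tcp_rot: [-0.004, -3.141, 0.001]
wrist_force: [-3.0, -2.3, 7.8]
width: 0.59
grip_force: 63.4
```

Emit:
jog_arm(turn=[[0, 0, 0], [0, 0, 0], [0, 0, 0], [0, 0, 0], [0, 0, 0], [0, 0, 0], [0, 0, 0], [0, 0, 0], [0, 0, 0], [0, 0, 0], [0, 0, 0], [0, 0, 0], [0, 0, 0], [0, 0, 0], [0, 0, 0], [0, 0, 0], [0, 0, 0], [0, 0, 0], [0, 0, 0], [0, 0, 0]], delta_pos=[[0, 0, 0], [0, 0, 0], [0, 0, 0], [0, 0, 0], [0, 0, 0], [0, 0, 0], [0, 0, -0.02], [0, 0, -0.025], [0, 0, -0.025], [0, 0, -0.03], [0.0042, -0.0396, 0], [0.0042, -0.0396, 0], [0.0042, -0.0396, 0], [0.0042, -0.0396, 0], [0.0042, -0.0396, 0], [0.0042, -0.0396, 0], [0.0042, -0.0396, 0], [0.0042, -0.0396, 0], [0.0042, -0.0396, 0], [0.0042, -0.0396, 0]], gripper=[0.0854, 0.0854, 0.0854, 0.0854, 0.0854, 0.0854, 0.0854, 0.0854, 0.0854, 0.0854, 0.0854, 0.0854, 0.0854, 0.0854, 0.0854, 0.0854, 0.0854, 0.0854, 0.0854, 0.0854])

```text
time: 7.4
tool_pos: [0.4606, -0.0499, 0.1405]
tcp_rot: [0.004, 3.141, -0.0]
wrist_force: [0.1, -1.2, -0.0]
width: 1.002
grip_force: 0.0
```

Emit:
jog_arm(turn=[[0, 0, 0], [0, 0, 0]], delta_pos=[[0, 0, 0], [0, 0, 0]], gripper=[0.0854, 0.0854])

```text
time: 7.57
tool_pos: [0.4609, -0.0502, 0.1404]
tcp_rot: [0.012, 3.141, 0.0]
wrist_force: [-0.2, -0.3, -0.1]
width: 1.002
grip_force: 0.0
```

```bash
python3 - <<'E'
from h import *
s=read_state();print(s['time'],s['tool_pos'])
im=vision.read_camera('side');cv2.imwrite('pics/s2.png',im[:,:,::-1])
E
```

```text
7.5667 [ 0.46089479 -0.05015984  0.14043098]
```

View pics/s2.png

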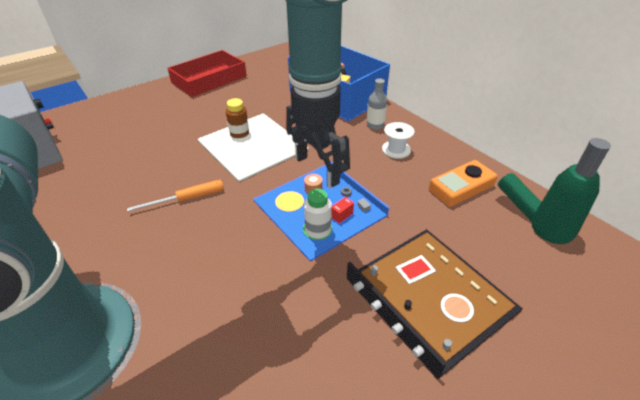

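The brown bottle is standing on the foam at about (237,120) px. The gripper is open above the green-capped bottle at (318,213).

Emit:
jog_arm(turn=[[0, 0, 0], [0, 0, 0], [0, 0, 0], [0, 0, 0], [0, 0, 0], [0, 0, 0], [0, 0, 0], [0, 0, 0], [0, 0, 0], [0, 0, 0], [0, 0, 0], [0, 0, 0], [0, 0, 0], [0, 0, 0], [0, 0, 0], [0, 0, 0]], delta_pos=[[-0.0015, 0.001, 0.01], [0, 0, 0.02], [0, 0, 0.025], [0, 0, 0.025], [0, 0, 0.015], [0, 0, 0.005], [0, 0, 0], [0, 0, 0], [0, 0, 0], [0, 0, 0], [0, 0, 0], [0, 0, 0], [0, 0, 0], [0, 0, 0], [0, 0, 0], [0, 0, 0]], gripper=[0.0854, 0.0854, 0.0854, 0.0854, 0.0854, 0.0854, 0.0854, 0.03, 0.03, 0.03, 0.03, 0.03, 0.03, 0.03, 0.03, 0.03])

```text
time: 8.95
tool_pos: [0.4645, -0.0473, 0.042]
tcp_rot: [0.005, 3.138, -0.0]
wrist_force: [-0.2, 0.4, 6.8]
width: 0.593
grip_force: 63.2
```

Emit:
jog_arm(turn=[[0, 0, 0], [0, 0, 0], [0, 0, 0], [0, 0, 0], [0, 0, 0], [0, 0, 0], [0, 0, 0], [0, 0, 0], [0, 0, 0], [0, 0, 0], [0, 0, 0], [0, 0, 0], [0, 0, 0], [0, 0, 0], [0, 0, 0], [0, 0, 0], [0, 0, 0], [0, 0, 0], [0, 0, 0], [0, 0, 0]], delta_pos=[[0, 0, -0.005], [0, 0, -0.01], [0, 0, -0.015], [0, 0, -0.01], [-0.001, 0.008, 0], [-0.002, 0.014, 0], [-0.003, 0.022, 0], [-0.004, 0.026, 0], [-0.004, 0.026, 0], [-0.004, 0.026, 0], [-0.004, 0.026, 0], [-0.004, 0.026, 0], [-0.004, 0.026, 0], [-0.004, 0.026, 0], [-0.003, 0.022, 0], [-0.002, 0.014, 0], [-0.002, 0.01, 0], [0, 0.004, 0], [0, 0, 0], [0, 0, 0]], gripper=[0.03, 0.03, 0.03, 0.03, 0.03, 0.03, 0.03, 0.03, 0.03, 0.03, 0.03, 0.03, 0.03, 0.03, 0.03, 0.03, 0.03, 0.03, 0.03, 0.03])

```text
time: 10.62
tool_pos: [0.504, 0.228, 0.0799]
tcp_rot: [-0.005, -3.141, 0.001]
wrist_force: [-0.1, 0.3, -1.6]
width: 0.592
grip_force: 62.7
```

Emit:
jog_arm(turn=[[0, 0, 0], [0, 0, 0], [0, 0, 0], [0, 0, 0], [0, 0, 0], [0, 0, 0], [0, 0, 0], [0, 0, 0]], delta_pos=[[0, 0, 0.01], [0, 0, 0.012], [0, 0, 0.008], [0, 0, 0.004], [0, 0, 0.002], [0, 0, 0.001], [0, 0, 0], [0, 0, 0]], gripper=[0.03, 0.03, 0.03, 0.03, 0.03, 0.03, 0.03, 0.03])

```text
time: 11.28
tool_pos: [0.5045, 0.2285, 0.0431]
tcp_rot: [0.005, 3.142, -0.0]
wrist_force: [-0.2, -0.4, -2.2]
width: 0.592
grip_force: 62.8
```

Emit:
jog_arm(turn=[[0, 0, 0], [0, 0, 0], [0, 0, 0], [0, 0, 0], [0, 0, 0], [0, 0, 0], [0, 0, 0], [0, 0, 0], [0, 0, 0], [0, 0, 0], [0, 0, 0], [0, 0, 0], [0, 0, 0]], delta_pos=[[0, 0, 0.001], [0, 0, 0.001], [0, 0, 0], [0, 0, 0], [0, 0, 0], [0, 0, 0], [0, 0, 0], [0, 0, 0], [0, 0, -0.02], [0, 0, -0.025], [0, 0, -0.025], [0, 0, -0.02], [0, 0, 0]], gripper=[0.03, 0.03, 0.03, 0.0854, 0.0854, 0.0854, 0.0854, 0.0854, 0.0854, 0.0854, 0.0854, 0.0854, 0.0854])

```text
time: 12.37
tool_pos: [0.5078, 0.2301, 0.1363]
tcp_rot: [0.004, 3.133, 0.005]
wrist_force: [0.7, -0.4, 1.1]
width: 1.0
grip_force: 0.0
```

```bash
cat > m.py <<'E'
from h import *
s=read_state();print(s['time'],s['tool_pos'])
im={}
for n in('top','side'):
    im[n]=vision.read_camera(n);cv2.imwrite(f'pics/{n}3.png',im[n][:,:,::-1])
def rep(n,k,lo,hi,b,z):
  for c in blobs(im[n],lo,hi,b)[:2]:
    r=cv2.minAreaRect(c);M=cv2.moments(c);P=np.array([ray(n,*p,z)[:2] for p in cv2.boxPoints(r)])
    L=[np.linalg.norm(P[1]-P[0]),np.linalg.norm(P[2]-P[1])];l=[P[1]-P[0],P[2]-P[1]][int(np.argmax(L))]
    # principal axis on plane from filled points
    m=np.zeros((400,640),np.uint8);cv2.drawContours(m,[c],-1,1,-1);v,u=np.nonzero(m)
    Q=np.array([ray(n,a,bb,z)[:2] for a,bb in zip(u,v)]);w,V=np.linalg.eigh(np.cov(Q.T));e=V[:,1]
    print(n,k,'px',np.round(r[0]),'rect',P.mean(0).round(4),'mean',Q.mean(0).round(4),np.round(L,3),'ang',np.degrees(np.arctan(l[1]/l[0])).round(1),'pca',np.degrees(np.arctan(e[1]/e[0])).round(1))
E
python3 - <<'E'
from m import *
cv2.imwrite('pics/crop3.png',cv2.resize(im['top'][145:240,165:365],None,fx=4,fy=4,interpolation=cv2.INTER_CUBIC)[:,:,::-1])
rep('top','ydisc',[22,120,80],[35,255,255],(275,190,320,230),.007)
rep('top','gdisc',[40,80,40],[85,255,255],(315,190,355,230),.007)
rep('top','coil',[0,0,130],[20,210,255],(280,170,308,200),.035)
rep('top','coil',[0,60,130],[100,255,255],(280,170,308,200),.035)
rep('top','foam',[0,0,170],[180,60,255],(165,150,262,245),.008)
for s in (('pads',[0,0,150],[180,90,255],(385,165,450,200),.014),):rep('top',*s)
# red: rolled hue
for n,b,z,k in(('top',(315,170,350,200),.037,'cap'),('top',(385,165,415,200),.014,'padcap'),('side',(330,195,360,225),.037,'cap'),('side',(390,250,440,285),.014,'padcap')):
    f=im[n];im[n]=f[:,:,::-1].copy() # red->blue hue 120
    rep(n,k,[105,100,70],[130,255,255],b,z);im[n]=f
rep('side','ydisc',[22,120,80],[35,255,255],(270,185,310,220),.007)
rep('side','gdisc',[40,80,40],[85,255,255],(295,210,340,250),.007)
rep('side','pads',[0,0,150],[180,90,255],(385,245,480,330),.014)
E
```

```text
12.3667 [0.50776811 0.23009883 0.13630417]
top ydisc px [296. 212.] rect [0.4622 0.0531] mean [0.4627 0.0531] [0.05 0.05] ang 89.2 pca -27.8
top gdisc px [332. 212.] rect [ 0.4623 -0.0459] mean [ 0.4629 -0.0466] [0.053 0.053] ang -1.0 pca 46.1
top coil px [296. 188.] rect [0.5252 0.0517] mean [0.5254 0.052 ] [0.033 0.035] ang 44.1 pca 56.7
top coil px [296. 188.] rect [0.5252 0.0517] mean [0.5254 0.052 ] [0.033 0.035] ang 44.1 pca 56.7
top foam px [213. 216.] rect [0.4528 0.2868] mean [0.4514 0.2911] [0.215 0.093] ang -89.2 pca 88.8Traceback (most recent call last):
  File "<stdin>", line 7, in <module>
  File "m.py", line 12, in rep
    Q=np.array([ray(n,a,bb,z)[:2] for a,bb in zip(u,v)]);w,V=np.linalg.eigh(np.cov(Q.T));e=V[:,1]
                ~~~^^^^^^^^^^
  File "h.py", line 4, in ray
    c=vision.calibration(n);f=200/np.tan(np.radians(c['vfov'])/2)
ValueError: time passes only in moves, steps and waits
```

View pics/crop3.png

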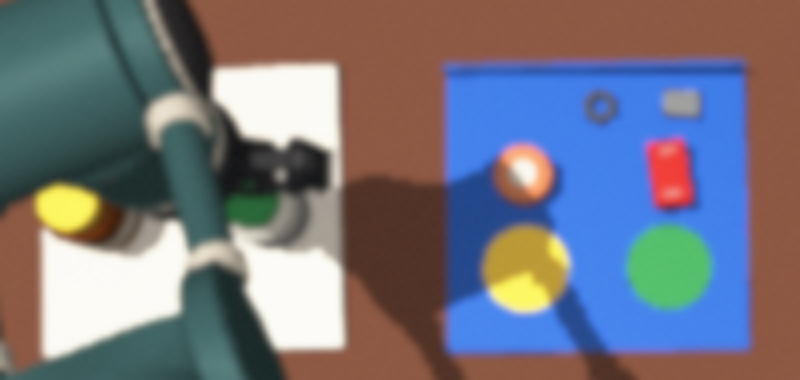

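View pics/side3.png

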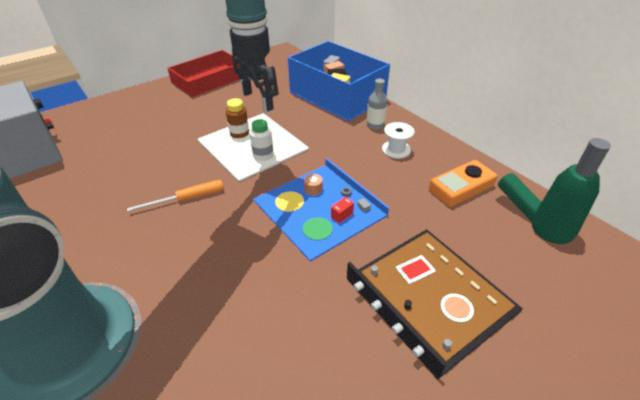

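Both bottles are standing on the foam, at about (237,117) and (262,139) px in the side view, and both discs are clear. I'll cache the calibration and finish measuring from the saved pictures.

```bash
sed -i 's/^def ray/import functools\ncal=functools.lru_cache(None)(lambda n:vision.calibration(n))\ndef ray/; s/c=vision.calibration(n)/c=cal(n)/' h.py
sed -i "s/im\[n\]=vision.*/im[n]=cv2.imread(f'pics\/{n}3.png')[:,:,::-1].copy()/" m.py
python3 - <<'E'
from m import *
rep('top','pads',[0,0,150],[180,90,255],(385,165,450,200),.014)
for n,b,z,k in(('top',(315,170,350,200),.037,'cap'),('top',(385,165,415,200),.014,'padcap'),('side',(330,195,360,225),.037,'cap'),('side',(390,250,440,285),.014,'padcap')):
    f=im[n];im[n]=f[:,:,::-1].copy()
    rep(n,k,[105,100,70],[130,255,255],b,z);im[n]=f
rep('side','ydisc',[22,120,80],[35,255,255],(270,185,310,220),.007)
rep('side','gdisc',[40,80,40],[85,255,255],(295,210,340,250),.007)
rep('side','pads',[0,0,150],[180,90,255],(385,245,480,330),.014)
E
```

```text
12.4667 [0.50513388 0.2290237  0.13216056]
top pads px [400. 183.] rect [ 0.5394 -0.2383] mean [ 0.5395 -0.2382] [0.063 0.045] ang -9.7 pca -8.5
top pads px [435. 184.] rect [ 0.5353 -0.3345] mean [ 0.5357 -0.3339] [0.054 0.054] ang 42.9 pca 85.3
top cap px [332. 188.] rect [ 0.5228 -0.0489] mean [ 0.5235 -0.0481] [0.025 0.041] ang -1.0 pca 7.4
top padcap px [400. 182.] rect [ 0.5417 -0.2359] mean [ 0.5416 -0.2359] [0.081 0.095] ang -2.0 pca -4.3
side cap px [342. 209.] rect [ 0.5166 -0.0598] mean [ 0.5161 -0.0602] [0.06  0.045] ang 8.3 pca 30.5
side padcap px [414. 267.] rect [ 0.5427 -0.2352] mean [ 0.5435 -0.2339] [0.091 0.078] ang -37.1 pca -15.6
side padcap px [415. 268.] rect [ 0.5411 -0.2391] mean [ 0.5398 -0.2394] [0.051 0.028] ang -7.3 pca -8.2
side ydisc px [290. 201.] rect [0.4635 0.0512] mean [0.4631 0.0509] [0.055 0.057] ang 55.0 pca 58.4
side gdisc px [317. 228.] rect [ 0.4626 -0.0488] mean [ 0.4626 -0.0492] [0.057 0.057] ang -37.1 pca 61.8
side pads px [457. 308.] rect [ 0.5367 -0.3356] mean [ 0.5361 -0.3358] [0.057 0.056] ang 5.9 pca 23.6
side pads px [415. 269.] rect [ 0.541  -0.2392] mean [ 0.5398 -0.2399] [0.073 0.048] ang -7.1 pca -8.7
```

Emit:
jog_arm(turn=[[0, 0, 0], [0, 0, 0], [0, 0, 0], [0, 0, 0], [0, 0, 0], [0, 0, 0], [0, 0, 0], [0, 0, 0], [0, 0, 0]], delta_pos=[[-0.0033, -0.0295, 0], [-0.0033, -0.0295, 0], [-0.0033, -0.0295, 0], [-0.0033, -0.0295, 0], [-0.0033, -0.0295, 0], [-0.0033, -0.0295, 0], [0, 0, 0], [0, 0, 0], [0, 0, 0]], gripper=[0.0854, 0.0854, 0.0854, 0.0854, 0.0854, 0.0854, 0.0854, 0.0854, 0.0854])

```text
time: 13.22
tool_pos: [0.5226, 0.0517, 0.1298]
tcp_rot: [-0.006, -3.139, -0.001]
wrist_force: [0.1, 1.0, 0.5]
width: 1.002
grip_force: 0.0
```

```bash
python3 - <<'E'
from h import *
for n in('top','side'):
    cv2.imwrite(f'pics/{n}3.png',vision.read_camera(n)[:,:,::-1])
from m import *
rep('top','ycap',[22,120,80],[35,255,255],(165,150,270,245),.098)
rep('top','gcap',[40,80,40],[85,255,255],(165,150,270,245),.098)
rep('top','foam',[0,0,170],[180,60,255],(165,150,262,245),.008)
rep('side','ycap',[22,120,80],[35,255,255],(225,95,250,125),.098)
rep('side','gcap',[40,80,30],[85,255,255],(245,115,280,140),.098)
E
```

```text
13.3167 [0.52299995 0.05251296 0.13039338]
top ycap px [182. 195.] rect [0.503  0.3462] mean [0.5023 0.3456] [0.039 0.037] ang 89.2 pca -83.8
top gcap px [227. 195.] rect [0.5027 0.2271] mean [0.5025 0.2266] [0.031 0.036] ang 44.7 pca 59.5
top foam px [216. 198.] rect [0.5067 0.2794] mean [0.5075 0.2935] [0.231 0.206] ang 89.1 pca -14.4
side ycap px [234. 104.] rect [0.4981 0.3352] mean [0.4981 0.3351] [0.037 0.063] ang 61.2 pca 66.3
side gcap px [259. 126.] rect [0.4964 0.2157] mean [0.4978 0.2165] [0.032 0.05 ] ang 58.7 pca 63.4
```

Emit:
jog_arm(turn=[[0, 0, 0], [0, 0, 0], [0, 0, 0], [0, 0, 0], [0, 0, 0], [0, 0, 0], [0, 0, 0], [0, 0, 0], [0, 0, 0]], delta_pos=[[-0.003, 0.001, 0], [0, 0, 0.025], [0, 0, 0.025], [0, 0, 0.025], [0, 0, 0.025], [0, 0, 0.012], [0, 0, 0.007], [0, 0, 0.002], [0, 0, 0]], gripper=[0.0854, 0.0854, 0.0854, 0.0854, 0.0854, 0.0854, 0.0854, 0.0854, 0.0854])

```text
time: 14.07
tool_pos: [0.5271, 0.053, 0.0105]
tcp_rot: [0.004, 3.141, 0.0]
wrist_force: [-0.7, 0.5, 0.2]
width: 1.001
grip_force: 0.0
```

Emit:
jog_arm(turn=[[0, 0, 0], [0, 0, 0], [0, 0, 0], [0, 0, 0], [0, 0, 0], [0, 0, 0], [0, 0, 0], [0, 0, 0], [0, 0, 0], [0, 0, 0]], delta_pos=[[0, 0, 0], [0, 0, 0], [0, 0, 0], [0, 0, 0], [0, 0, 0], [0, 0, 0], [0, 0, 0], [0, 0, 0], [0, 0, 0], [0, 0, 0]], gripper=[0.0854, 0.02, 0.02, 0.02, 0.02, 0.02, 0.02, 0.02, 0.02, 0.02], grip_force=50)

```text
time: 14.9
tool_pos: [0.5276, 0.0526, 0.0113]
tcp_rot: [0.004, 3.14, 0.0]
wrist_force: [-0.9, -0.8, 6.5]
width: 0.453
grip_force: 50.3
```

Emit:
jog_arm(turn=[[0, 0, 0], [0, 0, 0], [0, 0, 0], [0, 0, 0], [0, 0, 0], [0, 0, 0], [0, 0, 0], [0, 0, 0], [0, 0, 0], [0, 0, 0], [0, 0, 0], [0, 0, 0], [0, 0, 0], [0, 0, 0], [0, 0, 0], [0, 0, 0], [0, 0, 0], [0, 0, 0], [0, 0, 0], [0, 0, 0]], delta_pos=[[0, 0, -0.01], [0, 0, -0.015], [0, 0, -0.02], [0, 0, -0.015], [-0.0005, -0.015, 0], [-0.0005, -0.022, 0], [-0.001, -0.028, 0], [-0.001, -0.031, 0], [-0.001, -0.031, 0], [-0.001, -0.031, 0], [-0.001, -0.031, 0], [-0.001, -0.031, 0], [-0.001, -0.031, 0], [-0.001, -0.031, 0], [-0.001, -0.031, 0], [-0.0005, -0.028, 0], [-0.0005, -0.022, 0], [0, -0.015, 0], [0, -0.008, 0], [0, 0, 0]], gripper=[0.02, 0.02, 0.02, 0.02, 0.02, 0.02, 0.02, 0.02, 0.02, 0.02, 0.02, 0.02, 0.02, 0.02, 0.02, 0.02, 0.02, 0.02, 0.02, 0.02])

```text
time: 16.57
tool_pos: [0.5364, -0.3346, 0.0702]
tcp_rot: [-0.007, -3.142, 0.0]
wrist_force: [-0.3, -0.4, -1.6]
width: 0.451
grip_force: 50.4
```

Emit:
jog_arm(turn=[[0, 0, 0], [0, 0, 0], [0, 0, 0]], delta_pos=[[0, 0, 0.01], [0, 0, 0.01], [0, 0, 0]], gripper=[0.02, 0.02, 0.02])

```text
time: 16.82
tool_pos: [0.5346, -0.3305, 0.0469]
tcp_rot: [-0.002, -3.137, -0.005]
wrist_force: [-0.1, 0.3, -1.7]
width: 0.452
grip_force: 50.4
```

```bash
python3 - <<'E'
from h import *
s=read_state();print(s['tool_pos'],s['width'],s['wrist_force'])
im=vision.read_camera('side');cv2.imwrite('pics/s4.png',cv2.resize(im[210:370,340:540],None,fx=3,fy=3)[:,:,::-1])
E
```

```text
[ 0.53457272 -0.33054988  0.04691353] 0.45232621001554935 [-0.10023721  0.29164411 -1.69176501]
```

View pics/s4.png

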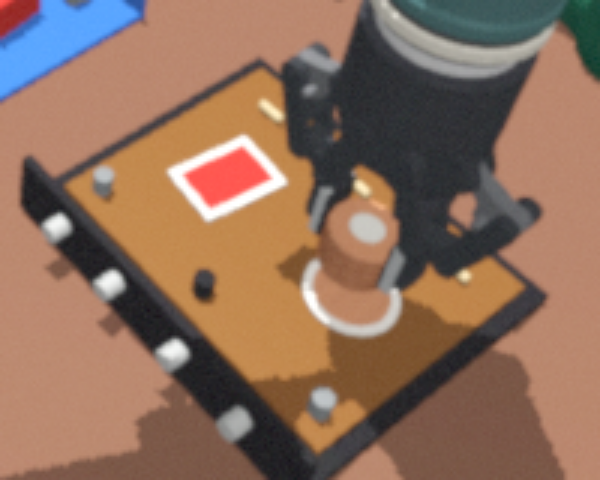

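The coil is held upright above its pad, with its white spot at about (462,286) px.

```bash
python3 - <<'E'
from h import *
s=read_state();print(s['tool_pos'],ray('side',462,286,s['tool_pos'][2]+.0237))
E
```

```text
[ 0.53488611 -0.33080217  0.04767768] [ 0.5334742  -0.33219786  0.07137768]
```

Emit:
jog_arm(turn=[[0, 0, 0], [0, 0, 0], [0, 0, 0]], delta_pos=[[0, 0, 0], [0, 0, 0], [0, 0, 0]], gripper=[0.02, 0.02, 0.02])

```text
time: 17.12
tool_pos: [0.537, -0.3331, 0.0506]
tcp_rot: [0.003, 3.141, -0.0]
wrist_force: [0.1, -1.4, -2.0]
width: 0.45
grip_force: 50.4
```

Emit:
jog_arm(turn=[[0, 0, 0], [0, 0, 0], [0, 0, 0], [0, 0, 0], [0, 0, 0], [0, 0, 0], [0, 0, 0]], delta_pos=[[-0.0005, -0.001, 0.008], [0, 0, 0.01], [0, 0, 0.006], [0, 0, 0.003], [0, 0, 0.0015], [0, 0, 0], [0, 0, 0]], gripper=[0.02, 0.02, 0.02, 0.02, 0.02, 0.02, 0.02])

```text
time: 17.7
tool_pos: [0.5372, -0.3345, 0.0217]
tcp_rot: [0.005, 3.141, -0.0]
wrist_force: [0.0, -0.9, -1.1]
width: 0.449
grip_force: 50.5
```

Emit:
jog_arm(turn=[[0, 0, 0], [0, 0, 0], [0, 0, 0], [0, 0, 0], [0, 0, 0], [0, 0, 0], [0, 0, 0], [0, 0, 0], [0, 0, 0], [0, 0, 0], [0, 0, 0], [0, 0, 0], [0, 0, 0]], delta_pos=[[0, 0, 0.001], [0, 0, 0.001], [0, 0, 0], [0, 0, 0], [0, 0, 0], [0, 0, 0], [0, 0, 0], [0, 0, 0], [0, 0, 0], [0, 0, -0.015], [0, 0, -0.02], [0, 0, -0.02], [0, 0, -0.02]], gripper=[0.02, 0.02, 0.02, 0.0854, 0.0854, 0.0854, 0.0854, 0.0854, 0.0854, 0.0854, 0.0854, 0.0854, 0.0854])

```text
time: 18.78
tool_pos: [0.5368, -0.3342, 0.0952]
tcp_rot: [-0.004, -3.141, -0.001]
wrist_force: [0.1, -0.5, 0.2]
width: 1.004
grip_force: 0.0
```

Emit:
jog_arm(turn=[[0, 0, 0], [0, 0, 0], [0, 0, 0], [0, 0, 0], [0, 0, 0], [0, 0, 0], [0, 0, 0], [0, 0, 0], [0, 0, -0.083], [0, 0, -0.083], [0, 0, 0], [0, 0, 0], [0, 0, 0], [0, 0, 0]], delta_pos=[[0.0016, 0.036, 0], [0.0016, 0.036, 0], [0.0016, 0.036, 0], [0.0016, 0.036, 0], [0.0016, 0.036, 0], [0.0016, 0.036, 0], [0.0016, 0.036, 0], [0.0016, 0.036, 0], [0, 0, 0], [0, 0, 0], [0, 0, 0], [0, 0, 0], [0, 0, 0], [0, 0, 0]], gripper=[0.0854, 0.0854, 0.0854, 0.0854, 0.0854, 0.0854, 0.0854, 0.0854, 0.0854, 0.0854, 0.0854, 0.0854, 0.0854, 0.0854])

```text
time: 19.95
tool_pos: [0.5252, -0.0468, 0.0948]
tcp_rot: [-0.253, 3.131, -0.0]
wrist_force: [0.3, -0.5, 0.2]
width: 0.997
grip_force: 0.0
```

```bash
python3 - <<'E'
from h import *
im=vision.read_camera('side');t=vision.read_camera('top')
cv2.imwrite('pics/s5.png',np.vstack([cv2.resize(im[150:350,290:510],None,fx=2.4,fy=2.4)[:,:,::-1]]))
cv2.imwrite('pics/top3.png',t[:,:,::-1]);cv2.imwrite('pics/side3.png',im[:,:,::-1])
from m import *
rep('top','pads+coil',[0,0,150],[180,90,255],(385,165,450,200),.014)
rep('top','coil',[5,60,120],[20,150,255],(420,170,450,200),.044)
rep('side','spot',[0,0,150],[180,90,255],(435,275,480,330),.044)
E
```

```text
20.05 [ 0.52511104 -0.04687133  0.09472796]
top pads+coil px [400. 183.] rect [ 0.5395 -0.2383] mean [ 0.5402 -0.2391] [0.063 0.045] ang -8.7 pca -2.0
top pads+coil px [433. 185.] rect [ 0.5314 -0.3268] mean [ 0.5306 -0.3239] [0.039 0.055] ang 28.6 pca 27.2
top coil px [434. 184.] rect [ 0.5318 -0.3232] mean [ 0.5305 -0.3235] [0.054 0.057] ang -2.4 pca 24.8
side spot px [455. 310.] rect [ 0.5102 -0.3456] mean [ 0.5063 -0.3469] [0.041 0.052] ang -68.6 pca -70.4
side spot px [462. 296.] rect [ 0.5382 -0.3353] mean [ 0.5379 -0.3353] [0.021 0.019] ang -37.1 pca -8.6
```

View pics/s5.png

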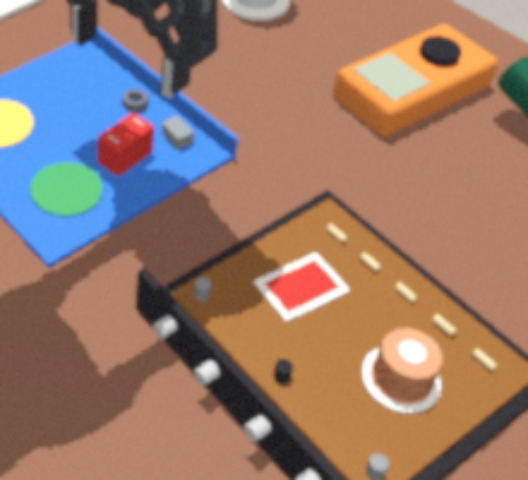

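The coil is centred and upright on its pad, with its spot at about (462,296) px, roughly 2 mm off. Next is the capacitor at (342,209).

Emit:
jog_arm(turn=[[0, 0, 0], [0, 0, 0], [0, 0, 0], [0, 0, 0], [0, 0, 0], [0, 0, 0], [0, 0, 0], [0, 0, 0], [0, 0, 0], [0, 0, 0], [0, 0, 0], [0, 0, 0], [0, 0, 0], [0, 0, 0], [0, 0, 0], [0, 0, 0], [0, 0, 0], [0, 0, 0], [0, 0, 0], [0, 0, 0]], delta_pos=[[0, 0, 0.015], [0, 0, 0.025], [0, 0, 0.025], [0, 0, 0.012], [0, 0, 0.007], [0, 0, 0.002], [0, 0, 0], [0, 0, 0], [0, 0, 0], [0, 0, 0], [0, 0, 0], [0, 0, 0], [0, 0, 0], [0, 0, 0], [0, 0, 0], [0, 0, 0], [0, 0, 0], [0, 0, 0], [0, 0, 0], [0, 0, 0]], gripper=[0.0854, 0.0854, 0.0854, 0.0854, 0.0854, 0.0854, 0.0854, 0.0854, 0.01, 0.01, 0.01, 0.01, 0.01, 0.01, 0.01, 0.01, 0.01, 0.01, 0.01, 0.01], grip_force=35)

```text
time: 21.72
tool_pos: [0.5257, -0.0464, 0.0093]
tcp_rot: [-0.256, 3.13, -0.0]
wrist_force: [-0.0, 0.2, 5.8]
width: 0.299
grip_force: 35.7
```

Emit:
jog_arm(turn=[[0, 0, 0], [0, 0, 0], [0, 0, 0], [0, 0, 0], [0, 0, 0.103], [0, 0, 0.103], [0, 0, 0.103], [0, 0, 0], [0, 0, 0], [0, 0, 0], [0, 0, 0], [0, 0, 0], [0, 0, 0], [0, 0, 0], [0, 0, 0], [0, 0, 0], [0, 0, 0], [0, 0, 0], [0, 0, 0]], delta_pos=[[0, 0, -0.01], [0, 0, -0.015], [0, 0, -0.02], [0, 0, -0.015], [0, 0, 0], [0, 0, 0], [0, 0, 0], [-0.002, -0.01, 0], [-0.004, -0.018, 0], [-0.006, -0.026, 0], [-0.006, -0.026, 0], [-0.006, -0.026, 0], [-0.006, -0.026, 0], [-0.006, -0.026, 0], [-0.005, -0.018, 0], [-0.003, -0.0105, 0], [0, 0, 0], [0, 0, 0], [0, 0, 0]], gripper=[0.01, 0.01, 0.01, 0.01, 0.01, 0.01, 0.01, 0.01, 0.01, 0.01, 0.01, 0.01, 0.01, 0.01, 0.01, 0.01, 0.01, 0.01, 0.01])

```text
time: 23.3
tool_pos: [0.5409, -0.2363, 0.0684]
tcp_rot: [-0.227, -3.132, -0.001]
wrist_force: [-1.0, 0.6, -1.3]
width: 0.3
grip_force: 35.0
```

Emit:
jog_arm(turn=[[0, 0, 0], [0, 0, 0], [0, 0, 0], [0, 0, 0], [0, 0, 0]], delta_pos=[[0, 0, 0.01], [0, 0, 0.01], [0, 0, 0], [0, 0, 0], [0, 0, 0]], gripper=[0.01, 0.01, 0.01, 0.01, 0.01])

```text
time: 23.72
tool_pos: [0.5412, -0.2366, 0.0482]
tcp_rot: [-0.227, -3.132, -0.001]
wrist_force: [-0.0, 0.2, -0.4]
width: 0.301
grip_force: 35.0
```

```bash
python3 - <<'E'
from h import *
s=read_state();print(s['tool_pos'],s['tcp_rot'],s['width'],s['wrist_force'])
im=vision.read_camera('side');cv2.imwrite('pics/s6.png',cv2.resize(im[210:330,350:510],None,fx=4,fy=4)[:,:,::-1])
p=s['tool_pos'];print((pix('side',[p[0]-.0011-.001,p[1]-.0017,p[2]+.0277])-[350,210])*4)
E
```

```text
[ 0.54123208 -0.23659559  0.04819488] [-2.27490781e-01 -3.13227288e+00 -6.80065469e-04] 0.3011719034654866 [-0.00179279  0.21908105 -0.40881158]
[279.79583358 142.58904791]
```

View pics/s6.png

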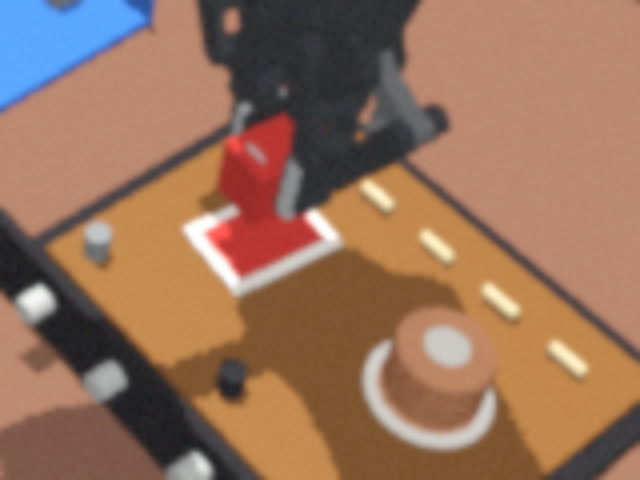

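The capacitor is held level above its red pad, with its top at about (280,143) in the crop.

Emit:
jog_arm(turn=[[0, 0, 0], [0, 0, 0], [0, 0, 0], [0, 0, 0], [0, 0, 0], [0, 0, 0], [0, 0, 0]], delta_pos=[[0, -0.0007, 0.008], [0, 0, 0.01], [0, 0, 0.006], [0, 0, 0.003], [0, 0, 0.0015], [0, 0, 0], [0, 0, 0]], gripper=[0.01, 0.01, 0.01, 0.01, 0.01, 0.01, 0.01])

```text
time: 24.35
tool_pos: [0.5415, -0.238, 0.0202]
tcp_rot: [-0.229, -3.133, -0.0]
wrist_force: [0.3, -0.4, -0.7]
width: 0.3
grip_force: 35.0
```

Emit:
jog_arm(turn=[[0, 0, 0], [0, 0, 0], [0, 0, 0], [0, 0, 0], [0, 0, 0], [0, 0, 0], [0, 0, 0], [0, 0, 0], [0, 0, 0], [0, 0, 0], [0, 0, 0], [0, 0, 0], [0, 0, 0]], delta_pos=[[0, 0, 0.001], [0, 0, 0.0005], [0, 0, 0], [0, 0, 0], [0, 0, 0], [0, 0, 0], [0, 0, 0], [0, 0, 0], [0, 0, 0], [0, 0, 0], [0, 0, -0.02], [0, 0, -0.025], [0, 0, -0.025]], gripper=[0.01, 0.01, 0.01, 0.0854, 0.0854, 0.0854, 0.0854, 0.0854, 0.0854, 0.0854, 0.0854, 0.0854, 0.0854])

```text
time: 25.43
tool_pos: [0.5405, -0.2375, 0.0885]
tcp_rot: [-0.229, -3.131, -0.002]
wrist_force: [0.3, -0.5, 0.5]
width: 0.998
grip_force: 0.0
```

Emit:
jog_arm(turn=[[0, 0, -0.0725], [0, 0, -0.0725], [0, 0, 0], [0, 0, 0], [0, 0, 0], [0, 0, 0], [0, 0, 0], [0, 0, 0], [0, 0, 0], [0, 0, 0], [0, 0, 0], [0, 0, 0], [0, 0, 0], [0, 0, 0], [0, 0, 0], [0, 0, 0], [0, 0, 0]], delta_pos=[[0, 0, -0.025], [0, 0, -0.025], [0.003, 0.0388, 0], [0.003, 0.0388, 0], [0.003, 0.0388, 0], [0.003, 0.0388, 0], [0.003, 0.0388, 0], [0.003, 0.0388, 0], [0.003, 0.0388, 0], [0.003, 0.0388, 0], [0.003, 0.0388, 0], [0.003, 0.0388, 0], [0.003, 0.0388, 0], [0.003, 0.0388, 0], [0, 0, 0], [0, 0, 0], [0, 0, 0]], gripper=[0.0854, 0.0854, 0.0854, 0.0854, 0.0854, 0.0854, 0.0854, 0.0854, 0.0854, 0.0854, 0.0854, 0.0854, 0.0854, 0.0854, 0.0854, 0.0854, 0.0854])

```text
time: 26.85
tool_pos: [0.5055, 0.2276, 0.1385]
tcp_rot: [0.001, -3.141, 0.001]
wrist_force: [0.2, -0.4, 0.8]
width: 1.003
grip_force: 0.0
```

```bash
python3 - <<'E'
from h import *
for n in('top','side'): cv2.imwrite(f'pics/{n}3.png',vision.read_camera(n)[:,:,::-1])
from m import *
a=cv2.resize(im['top'][150:230,370:470],None,fx=4,fy=4);b=cv2.resize(im['side'][230:350,350:520],None,fx=3.4,fy=3.4)
h=max(a.shape[0],b.shape[0]);o=np.zeros((h,750,3),np.uint8);o[:a.shape[0],:300]=a[:,50:350];o[:b.shape[0],300:]=b[:,:450]
cv2.imwrite('pics/c7.png',o[:,:,::-1])
f=im['top'];im['top']=f[:,:,::-1].copy();rep('top','cap',[112,150,70],[130,255,255],(385,165,418,200),.046);im['top']=f
rep('top','coil',[3,60,120],[12,150,255],(420,165,450,200),.044)
rep('side','spot',[0,0,150],[180,90,255],(445,285,475,303),.044)
E
```

```text
26.95 [0.50580789 0.22646141 0.13856769]
top cap px [402. 181.] rect [ 0.5404 -0.2358] mean [ 0.5399 -0.2356] [0.048 0.027] ang -8.0 pca -11.0
top coil px [434. 184.] rect [ 0.5318 -0.3232] mean [ 0.5307 -0.3238] [0.054 0.057] ang -2.4 pca 23.6
side spot px [462. 296.] rect [ 0.5382 -0.3353] mean [ 0.538  -0.3353] [0.021 0.019] ang -37.1 pca -0.7
```

View pics/c7.png

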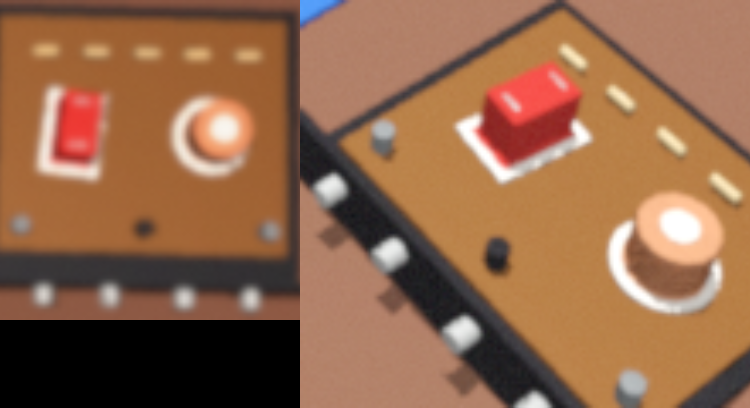

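Both parts look centred and aligned in the crops: the capacitor top is near (402,181) px and the coil near (438,182), which is where parallax predicts them. Now I'll return the green bottle.

Emit:
jog_arm(turn=[[0, 0, 0], [0, 0, 0], [0, 0, 0], [0, 0, 0], [0, 0, 0], [0, 0, 0], [0, 0, 0], [0, 0, 0], [0, 0, 0], [0, 0, 0], [0, 0, 0], [0, 0, 0], [0, 0, 0], [0, 0, 0], [0, 0, 0], [0, 0, 0], [0, 0, 0]], delta_pos=[[0.001, 0.0015, 0], [0, 0, 0], [0, 0, 0.02], [0, 0, 0.025], [0, 0, 0.025], [0, 0, 0.02], [0, 0, 0.007], [0, 0, 0], [0, 0, 0], [0, 0, 0], [0, 0, 0], [0, 0, 0], [0, 0, 0], [0, 0, 0], [0, 0, 0], [0, 0, 0], [0, 0, 0]], gripper=[0.0854, 0.0854, 0.0854, 0.0854, 0.0854, 0.0854, 0.0854, 0.0854, 0.03, 0.03, 0.03, 0.03, 0.03, 0.03, 0.03, 0.03, 0.03], grip_force=60)

```text
time: 28.37
tool_pos: [0.5067, 0.2299, 0.044]
tcp_rot: [0.001, 3.138, 0.002]
wrist_force: [-0.5, -0.6, 6.4]
width: 0.588
grip_force: 63.3
```

Emit:
jog_arm(turn=[[0, 0, 0], [0, 0, 0], [0, 0, 0], [0, 0, 0], [0, 0, 0], [0, 0, 0], [0, 0, 0], [0, 0, 0], [0, 0, 0], [0, 0, 0], [0, 0, 0], [0, 0, 0], [0, 0, 0], [0, 0, 0], [0, 0, 0], [0, 0, 0], [0, 0, 0], [0, 0, 0], [0, 0, 0], [0, 0, 0]], delta_pos=[[0, 0, -0.005], [0, 0, -0.01], [0, 0, -0.015], [0, 0, -0.01], [0.001, -0.008, 0], [0.002, -0.014, 0], [0.003, -0.022, 0], [0.004, -0.026, 0], [0.004, -0.026, 0], [0.004, -0.026, 0], [0.004, -0.026, 0], [0.004, -0.026, 0], [0.004, -0.026, 0], [0.004, -0.026, 0], [0.003, -0.022, 0], [0.002, -0.014, 0], [0.001, -0.01, 0], [0, -0.004, 0], [0, 0, 0], [0, 0, 0]], gripper=[0.03, 0.03, 0.03, 0.03, 0.03, 0.03, 0.03, 0.03, 0.03, 0.03, 0.03, 0.03, 0.03, 0.03, 0.03, 0.03, 0.03, 0.03, 0.03, 0.03])

```text
time: 30.03
tool_pos: [0.4643, -0.0467, 0.0815]
tcp_rot: [-0.002, -3.141, -0.001]
wrist_force: [0.9, 0.3, -1.3]
width: 0.592
grip_force: 62.6
```

Emit:
jog_arm(turn=[[0, 0, 0], [0, 0, 0], [0, 0, 0], [0, 0, 0], [0, 0, 0], [0, 0, 0]], delta_pos=[[0, 0, 0.01], [0, 0, 0.01], [0, 0, 0.006], [0, 0, 0], [0, 0, 0], [0, 0, 0]], gripper=[0.03, 0.03, 0.03, 0.03, 0.03, 0.03])

```text
time: 30.53
tool_pos: [0.4646, -0.0465, 0.0555]
tcp_rot: [-0.0, -3.141, -0.0]
wrist_force: [0.1, -0.3, -1.8]
width: 0.59
grip_force: 62.6
```

Emit:
jog_arm(turn=[[0, 0, 0], [0, 0, 0], [0, 0, 0], [0, 0, 0], [0, 0, 0], [0, 0, 0]], delta_pos=[[-0.0015, 0, 0.005], [0, 0, 0.004], [0, 0, 0.002], [0, 0, 0.0015], [0, 0, 0.001], [0, 0, 0]], gripper=[0.03, 0.03, 0.03, 0.03, 0.03, 0.03])

```text
time: 31.03
tool_pos: [0.4659, -0.0468, 0.043]
tcp_rot: [-0.001, -3.141, -0.0]
wrist_force: [-2.8, 0.5, 5.0]
width: 0.587
grip_force: 63.5
```

Emit:
jog_arm(turn=[[0, 0, 0], [0, 0, 0], [0, 0, 0], [0, 0, 0], [0, 0, 0], [0, 0, 0], [0, 0, 0], [0, 0, 0], [0, 0, 0], [0, 0, 0], [0, 0, 0], [0, 0, 0], [0, 0, 0], [0, 0, 0], [0, 0, 0], [0, 0, 0], [0, 0, 0], [0, 0, 0], [0, 0, 0], [0, 0, 0]], delta_pos=[[0, 0, 0], [0, 0, 0], [0, 0, 0], [0, 0, 0], [0, 0, 0], [0, 0, 0], [0, 0, -0.02], [0, 0, -0.025], [0, 0, -0.025], [0, 0, -0.03], [-0.0039, 0.0394, 0], [-0.0039, 0.0394, 0], [-0.0039, 0.0394, 0], [-0.0039, 0.0394, 0], [-0.0039, 0.0394, 0], [-0.0039, 0.0394, 0], [-0.0039, 0.0394, 0], [-0.0039, 0.0394, 0], [-0.0039, 0.0394, 0], [-0.0039, 0.0394, 0]], gripper=[0.0854, 0.0854, 0.0854, 0.0854, 0.0854, 0.0854, 0.0854, 0.0854, 0.0854, 0.0854, 0.0854, 0.0854, 0.0854, 0.0854, 0.0854, 0.0854, 0.0854, 0.0854, 0.0854, 0.0854])

```text
time: 32.7
tool_pos: [0.5051, 0.3492, 0.1421]
tcp_rot: [-0.001, -3.142, 0.0]
wrist_force: [0.3, -1.3, -0.4]
width: 0.997
grip_force: 0.0
```

Emit:
jog_arm(turn=[[0, 0, 0], [0, 0, 0], [0, 0, 0], [0, 0, 0]], delta_pos=[[0, 0, 0], [0, 0, 0], [0, 0, 0], [0, 0, 0]], gripper=[0.0854, 0.0854, 0.0854, 0.0854])

```text
time: 33.03
tool_pos: [0.5051, 0.3459, 0.1418]
tcp_rot: [-0.002, -3.141, 0.002]
wrist_force: [0.3, 0.1, -0.1]
width: 1.004
grip_force: 0.0
```

```bash
python3 - <<'E'
from h import *
for n in('top','side'): cv2.imwrite(f'pics/{n}3.png',vision.read_camera(n)[:,:,::-1])
from m import *
cv2.imwrite('pics/c8.png',np.hstack([cv2.resize(im['side'][150:270,240:400],None,fx=3,fy=3),cv2.resize(im['top'][150:240,315:365],None,fx=4,fy=4)])[:,:,::-1])
rep('top','gcap',[40,80,40],[85,255,255],(315,185,355,225),.097)
E
```

```text
33.1333 [0.50534687 0.34566239 0.14217362]
top gcap px [333. 208.] rect [ 0.4627 -0.0477] mean [ 0.4622 -0.0473] [0.034 0.031] ang -0.8 pca -39.9
```

View pics/c8.png

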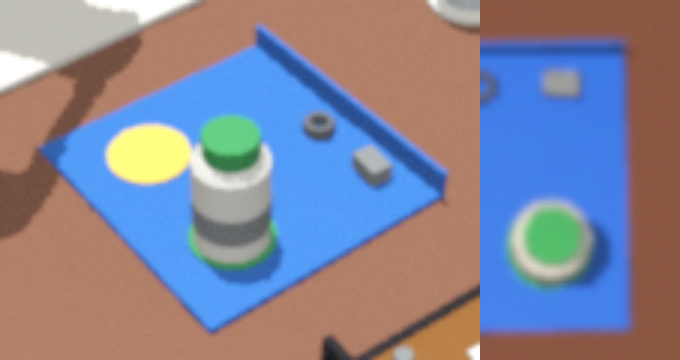

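The green bottle is upright and centred on its disc, its cap at about (333,208) px. The yellow bottle is next.

Emit:
jog_arm(turn=[[0, 0, 0], [0, 0, 0], [0, 0, 0], [0, 0, 0], [0, 0, 0], [0, 0, 0], [0, 0, 0], [0, 0, 0], [0, 0, 0], [0, 0, 0], [0, 0, 0], [0, 0, 0], [0, 0, 0], [0, 0, 0], [0, 0, 0], [0, 0, 0], [0, 0, 0]], delta_pos=[[0.001, 0.0015, 0], [0, 0, 0], [0, 0, 0.02], [0, 0, 0.025], [0, 0, 0.025], [0, 0, 0.02], [0, 0, 0.01], [0, 0, 0], [0, 0, 0], [0, 0, 0], [0, 0, 0], [0, 0, 0], [0, 0, 0], [0, 0, 0], [0, 0, 0], [0, 0, 0], [0, 0, 0]], gripper=[0.0854, 0.0854, 0.0854, 0.0854, 0.0854, 0.0854, 0.0854, 0.0854, 0.03, 0.03, 0.03, 0.03, 0.03, 0.03, 0.03, 0.03, 0.03])

```text
time: 34.55
tool_pos: [0.5062, 0.3498, 0.0446]
tcp_rot: [0.001, 3.138, 0.003]
wrist_force: [0.4, 0.1, 6.7]
width: 0.593
grip_force: 63.1
```

Emit:
jog_arm(turn=[[0, 0, 0], [0, 0, 0], [0, 0, 0], [0, 0, 0], [0, 0, 0], [0, 0, 0], [0, 0, 0], [0, 0, 0], [0, 0, 0], [0, 0, 0], [0, 0, 0], [0, 0, 0], [0, 0, 0], [0, 0, 0], [0, 0, 0], [0, 0, 0], [0, 0, 0], [0, 0, 0], [0, 0, 0], [0, 0, 0]], delta_pos=[[0, 0, -0.005], [0, 0, -0.01], [0, 0, -0.015], [0, 0, -0.01], [0.001, -0.008, 0], [0.002, -0.014, 0], [0.003, -0.022, 0], [0.003, -0.026, 0], [0.004, -0.026, 0], [0.004, -0.026, 0], [0.004, -0.026, 0], [0.004, -0.026, 0], [0.004, -0.026, 0], [0.003, -0.026, 0], [0.003, -0.026, 0], [0.002, -0.02, 0], [0.001, -0.015, 0], [0, -0.009, 0], [0, 0, 0], [0, 0, 0]], gripper=[0.03, 0.03, 0.03, 0.03, 0.03, 0.03, 0.03, 0.03, 0.03, 0.03, 0.03, 0.03, 0.03, 0.03, 0.03, 0.03, 0.03, 0.03, 0.03, 0.03])

```text
time: 36.22
tool_pos: [0.4655, 0.0522, 0.0818]
tcp_rot: [-0.004, -3.141, -0.0]
wrist_force: [-0.1, 0.5, -1.8]
width: 0.59
grip_force: 62.5
```

Emit:
jog_arm(turn=[[0, 0, 0], [0, 0, 0], [0, 0, 0], [0, 0, 0], [0, 0, 0], [0, 0, 0]], delta_pos=[[0, 0, 0.01], [0, 0, 0.01], [0, 0, 0.006], [0, 0, 0], [0, 0, 0], [0, 0, 0]], gripper=[0.03, 0.03, 0.03, 0.03, 0.03, 0.03])

```text
time: 36.72
tool_pos: [0.4661, 0.0531, 0.056]
tcp_rot: [-0.0, -3.141, 0.0]
wrist_force: [-0.1, -0.1, -1.0]
width: 0.586
grip_force: 62.5
```

Emit:
jog_arm(turn=[[0, 0, 0], [0, 0, 0], [0, 0, 0], [0, 0, 0], [0, 0, 0], [0, 0, 0]], delta_pos=[[0, 0, 0.005], [0, 0, 0.004], [0, 0, 0.002], [0, 0, 0.0015], [0, 0, 0.001], [0, 0, 0]], gripper=[0.03, 0.03, 0.03, 0.03, 0.03, 0.03])

```text
time: 37.22
tool_pos: [0.466, 0.0527, 0.0437]
tcp_rot: [-0.001, -3.14, 0.0]
wrist_force: [-4.8, -0.6, 8.4]
width: 0.592
grip_force: 63.5
```

Emit:
jog_arm(turn=[[0, 0, 0], [0, 0, 0], [0, 0, 0], [0, 0, 0], [0, 0, 0], [0, 0, 0], [0, 0, 0], [0, 0, 0], [0, 0, 0], [0, 0, 0], [0, 0, 0], [0, 0, 0], [0, 0, 0], [0, 0, 0], [0, 0, 0], [0, 0, 0], [0, 0, 0], [0, 0, 0], [0, 0, 0], [0, 0, 0]], delta_pos=[[0, 0, 0], [0, 0, 0], [0, 0, 0], [0, 0, 0], [0, 0, 0], [0, 0, 0], [0, 0, -0.02], [0, 0, -0.025], [0, 0, -0.025], [0, 0, -0.03], [0, 0, -0.03], [-0.004, 0.035, 0], [-0.004, 0.035, 0], [-0.004, 0.035, 0], [-0.004, 0.035, 0], [-0.004, 0.035, 0], [-0.004, 0.035, 0], [0, 0, 0], [0, 0, 0], [0, 0, 0]], gripper=[0.0854, 0.0854, 0.0854, 0.0854, 0.0854, 0.0854, 0.0854, 0.0854, 0.0854, 0.0854, 0.0854, 0.0854, 0.0854, 0.0854, 0.0854, 0.0854, 0.0854, 0.0854, 0.0854, 0.0854])

```text
time: 38.88
tool_pos: [0.4899, 0.2624, 0.1723]
tcp_rot: [0.0, -3.141, 0.002]
wrist_force: [-0.4, -0.2, -0.4]
width: 1.001
grip_force: 0.0
```

```bash
python3 - <<'E'
from h import *
for n in('top','side'): cv2.imwrite(f'pics/{n}3.png',vision.read_camera(n)[:,:,::-1])
from m import *
cv2.imwrite('pics/c9.png',cv2.resize(im['side'][150:350,240:500],None,fx=2.8,fy=2.8)[:,:,::-1])
rep('top','ycap',[22,120,80],[35,255,255],(275,185,320,230),.097)
rep('top','gcap',[40,80,40],[85,255,255],(315,185,355,225),.097)
rep('side','spot',[0,0,150],[180,90,255],(445,285,475,303),.044)
E
```

```text
38.9833 [0.49006446 0.26154336 0.17244586]
top ycap px [294. 209.] rect [0.4627 0.0517] mean [0.4626 0.0524] [0.039 0.036] ang 89.2 pca -89.3
top gcap px [333. 208.] rect [ 0.4627 -0.0477] mean [ 0.4623 -0.0472] [0.034 0.031] ang -0.8 pca -40.5
side spot px [462. 296.] rect [ 0.5382 -0.3353] mean [ 0.538  -0.3353] [0.021 0.019] ang -37.1 pca -0.7
```

View pics/c9.png

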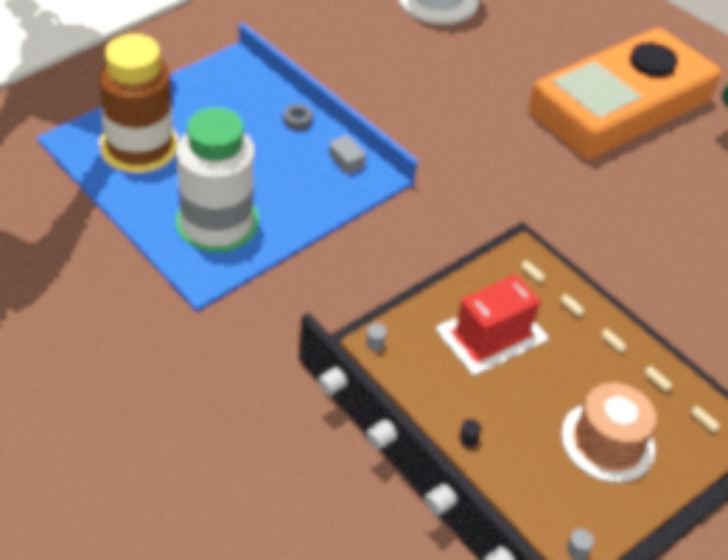

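Both bottles stand centred on their own discs, with caps at about (294,209) and (333,208) px in the top view. Both parts sit on their pads and the gripper is clear.

```bash
python3 -c "
from workcell import ticket
print(ticket.finish_job())"
```

```text
the job is handed in; nothing more can be done
None
```

I handed the job in at about 39 s on the robot's clock; no verdict came back, but the last pictures show the coil and capacitor centred on their own pads, both bottles upright on the discs of their cap colours, and the gripper clear.

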